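Lower a four-point probe onto a sample with the coarse ring only

TASK

Gently slide the orange-tabbed sample carrier along its track until it is fully home against the end stop. Then turn only the black outer (coarse) ring on top of the probe stand clockwise, until the spring-loaded probe bears on the sample with about 10 newtons, never more than 20; the silver inner (fine) knob must stay at its setting, do not touch the probe, and leave everything else on the bench alone.

Things in the scene. Friction and masses are not known exactly. Their poses are not given: they have to be found in the camera images.
- stand: Probe stand, fixed. Origin on the bench straight below the probe; the column is on the robot's side (-x). Grey base x -88 to +47, y -180 to +55 mm, track bed 15 mm above the bench. The track runs along y at x = 0 between rails (gap 43 mm, top 22 mm above the bench), open to -y, end stop at +y. Column 40 x 50 mm at x = -55 with a 54 x 58 mm cap, top 185 mm above the bench; both knobs sit on its vertical axis (x -55, y 0).
- column_cap (a point): Centre of the top of the column's black cap, on the knob axis, 185 mm above the bench; from here a 26 mm neck, 20 mm tall, carries the knobs. On the column's +x face a blue carriage holds a steel sleeve of 26 mm diameter, with the probe in it, over the track.
- stop: End stop, dark steel bar 46 x 10 x 16 mm across the track. Origin: middle of the lower edge of its striking face, which looks to -y of the stand; it lies at x = 0, y = +31, z = +15 mm in the stand's frame.
- ring_mid (a point): Centre of the black knurled coarse ring (outer knob), on the knob axis, half-way up, 214 mm above the bench. Diameter 54 mm (55 over the knurl), 18 mm tall (205 to 223 mm above the bench), white mark on top. Clockwise seen from above lowers the probe. Dry friction of 0.2 N m holds it where it is left; each newton on the probe adds 0.008 N m to the torque needed to turn it on.
- coarse_ring (a joint): Angle of the coarse ring, rad; grows clockwise seen from above, and each radian lowers the probe by 8 mm. 0 is the top of its travel, 6 the bottom. Starts between 0.7 and 1.1.
- fine_mark (a point): Outer end of the red line on top of the fine knob, 11 mm from the knob axis. The fine knob is silver, diameter 25 mm, and stands above the coarse ring, from 226 to 243 mm above the bench. It turns very easily (0.012 N m) and must not be turned.
- probe: Spring-loaded probe, origin at its tip: brass, flat, 9 mm diameter, below a white 18 mm barrel that slides up into the sleeve against a spring. Straight above the stand's origin. Free, the tip is 57 mm above the bench less 8 mm per rad of coarse ring. Once it rests on something it pushes 0.4 N plus 4 N for each mm that the carriage goes on down (9 mm at most).
- carrier: Sample carrier, loose, about 0.35 kg: steel plate 40 x 160 x 8 mm lying in the track, 1.5 mm play each side. Origin on its underside below the sample; y runs along the track towards the stop. Plate from y = -130 to +30 mm. Home: plate end against the stop, origin at y = +1 mm of the stand. It starts 30 to 60 mm short of home.
- sample_foot (a point): Where the sample's pin enters the carrier: on top of the plate, 8 mm above the carrier's origin. The sample, a violet disc on an aluminium stub of 25.4 mm diameter, is clamped at a height that differs each time: its top is anywhere from 10 to 18 mm above this point (33 to 41 mm above the bench), and is not measured.
- carrier_tab (a point): Centre of the carrier's upright orange tab, 34 (x) by 12 (y) by 34 mm tall, on the plate's -y end: 124 mm to -y of the carrier's origin, 40 mm above the bench, top 57 mm; outer face flush with the plate's end. Home when its y in the stand's frame is -123 mm. It slides at a few newtons.
- tweezers: Bystander, to be left alone: steel tweezers, 118 x 9 x 8 mm, lying flat, origin at their underside.
- stub_box: Bystander, to be left alone: clear open box with spare stubs, 90 x 65 x 28 mm.
- solvent_bottle: Bystander, to be left alone: white bottle, diameter 60, height 150 mm.
- driver: Bystander, to be left alone: red-handled screwdriver, 160 mm long, lying.
- wood_rest: Bystander, to be left alone: wooden block 100 x 60 x 35 mm.
- multimeter: Bystander, to be left alone: yellow hand multimeter 150 x 75 x 34 mm, lying.
- plate_spare: Bystander, to be left alone: small aluminium plate 75 x 25 x 10 mm.
Mind the look-alikes: they are no part of the job. Leave any blue, pink or red look-alike of the carrier alone.

How it is judged:
On the way, in this order (a step that is already met when the one before it is completed fails the run):
1. the carrier is home against the stop, the probe not yet touching it (y of carrier_tab in the frame of stand above -0.1255 m and z of carrier_tab in the frame of stand below 0.044 m and linear speed of carrier below 0.01 m/s and contact force between probe and carrier below 0.3 N), for 0.2 s.
2. the probe bears on the sample with 5 to 15 N (y of carrier_tab in the frame of stand above -0.1255 m and z of carrier_tab in the frame of stand below 0.044 m and linear speed of carrier below 0.01 m/s and contact force between probe and carrier between 5 and 15 N), for 0.3 s.
At the end, for the whole second after the job is handed in: The carrier is home (tab within 2.5 mm of its home place along the track, lying flat in it, at rest), the probe bears on the sample with 5 to 15 N, the ring is at rest and released, and the fine knob's mark is within 2 mm of where it was (all of step 2 and distance of fine_mark from where it was at the start of the episode below 0.002 m and velocity of joint coarse_ring between -0.05 and 0.05 rad/s); the robot touches nothing.
It fails at once if the fine knob is turned: its mark moves more than 2 mm (distance of fine_mark from where it was at the start of the episode above 0.002 m).
It fails at once if the probe presses on the sample with more than 20 N (contact force between probe and carrier above 20 N).
It fails at once if the carrier is rammed into the stop with more than 25 N (contact force between carrier and stop above 25 N).
It fails at once if the fingers push the probe (more than 2 N) (contact force between the fingers and probe above 2 N).
It fails at once if a bystander is moved more than 20 mm (distance of any of tweezers, stub_box, solvent_bottle, driver, wood_rest, multimeter, plate_spare from where it was at the start of the episode above 0.02 m).
It also fails if it takes over 72 s, if anything falls off the work surface, if the arm or the gripper's body presses on something with over 40 N, if the wrist force passes 120 N, or if a joint passes its speed limit or range.

ROBOT

A 6-joint arm with a two-finger parallel gripper is mounted at the origin on the work surface. World frame = base frame: x ahead of the robot, y to its left, z up, the work surface at z = 0. Lengths are in m, angles in rad, forces in N, time in s.
With the tool pointing down it reaches from about 0.375 to 0.975 m from the base axis. Payload 3.8 kg.
Tool frame: the origin (TCP) lies midway between the tips of the shut fingers; the grasp point (between the pads) lies 19 mm behind it; z points along the fingers, y is the line along which they close (so a half turn about z gives the same grasp; the last joint's range is limited). The gripper opens to 85 mm and grips with 20 to 120 N. Pads are 22 mm wide; open, the fingers measure 114 mm over their backs; the gripper's body (76 mm by 85 mm) begins 54 mm behind the grasp point. The pads swing forward as they close: fully open they stand 13 mm farther back than shut.
Start: joints at [-1.314, 0.264, 1.604, -0, 1.274, -0.037], TCP at [0.195, -0.646, 0.231] pointing down, gripper open.
Joint ranges: [-2.63, 2.63], [-0.94, 2.18], [0.31, 2.57], [-1.31, 4.45], [0, 2.66], [-2.55, 2.55]. Speed limits (rad/s): [2.57, 2.57, 3.14, 3.14, 3.14, 3.14].

INTERFACE

Orientations are given as a rotation vector (axis times angle).
In Python, from workcell import bot, imaging gives the robot as it stands.
- The arm moves only by the tool step_arm, never from a script. Its argument "series" is a list of rows, each an object of numbers: "grip": the closure, from -1 (fully open) to 1 (shut); "x", "y", "z": the shift along the tool's x, y, z normalised to -1 to 1, where 1 is 500 mm; "ax", "ay", "az": the turn, a rotation vector about the tool's x, y, z normalised to -1 to 1, where 1 is 30 degrees. A call has 1 to 12 rows; each row is the pose to reach, as a shift and turn from the pose commanded when the call began, along the tool's axes at that moment; what a row does not reach only later rows make up. A row lasts 1/10 s, in which the tool goes at most 50 mm and 8.59 degrees, less where a joint would pass 70% of its speed; a pose out of reach is approached as far as the arm can. A call with a number of a shift or a turn outside -1 to 1 is refused whole. A call with a gripper value outside its range is refused whole. The fingers move at their own pace and stop on an object; "force" is the grip in N (left out, the last holds). Time passes only in rows, so rows that repeat a pose let the fingers close. It gives the time, the measured TCP pose, the force, the opening and the grip force at its end, in the units of the state.
- bot.read_state(): the state, without advancing time (a new reading comes with each control period).
- imaging.read_camera(name): name is "side" or "top"; returns a dict with "img" (420x560x3 uint8, red, green, blue), "fx", "fy", "cx", "cy" (pixels), "R" (3x3) and "t" (3): a world point X has camera coordinates R X + t. Camera axes: x right, y down, z forward; pixel columns grow to the right and rows downward; lengths in m; the calibration is good to about 2 mm. A picture is of the moment at which its call begins. There is no depth.
- bot.finish_job(): hands the job in; it is judged then, once.
The state is a dict: "time": time; "q": joint angles; "joint_vel": joint speeds; "joint_torque": joint torques, N m; "tool_pos": TCP position; "tcp_rot": TCP orientation; "wrist_force": force on the tool from outside, world axes, zero at the start; "torque": the same for the moment, N m; "width": opening from 0.0 (shut) to 1.0 (fully open); "grip_force": force on a finger pad.
Only numpy, scipy, OpenCV 4.12 (cv2) and the standard library are available. Lean on these libraries where they do the work, as an engineer would, in place of code of your own. Each camera call takes 0.05 s, during which the arm holds its last target. There are 200 camera calls.

## Working session

There is one attempt and no reset: what is moved stays moved. The work goes in short steps, Python scripts to look and compute and a tool call to move; the robot and the scene stay as the last step left them, time stands still between calls to the robot, and variables do not carry over. Pictures are saved under pics/ and viewed, at most 10 in all, crops included, and the job is handed in when it is done.

Besides the shell and the picture viewer there is one more tool, called after "Emit:" by a JSON object that holds its "method" and its "body", one argument or row to a line. step_arm: Moves the arm, as the interface text tells. Scaled input: -1 to 1 covers 500 mm each way for a shift and 30 degrees each way for a turn. Its arguments: {"type":"object","properties":{"series":{"type":"array","items":{"type":"object","properties":{"grip":{"type":"number"},"x":{"type":"number","minimum":-1,"maximum":1},"y":{"type":"number","minimum":-1,"maximum":1},"z":{"type":"number","minimum":-1,"maximum":1},"ax":{"type":"number","minimum":-1,"maximum":1},"ay":{"type":"number","minimum":-1,"maximum":1},"az":{"type":"number","minimum":-1,"maximum":1}}}},"force":{"type":"number"}},"required":["series"]}

```bash
mkdir -p pics; cat > h.py <<'E'
import numpy as np, cv2
from workcell import bot, imaging
def shot(n, f=None):
    c=imaging.read_camera(n); c={k:(np.array(v) if k in('R','t','img') else v) for k,v in c.items()}
    if f: cv2.imwrite(f, c['img'][:,:,::-1])
    return c
def proj(c,X):
    p=c['R']@np.array(X,float)+c['t']; return np.array([c['fx']*p[0]/p[2]+c['cx'], c['fy']*p[1]/p[2]+c['cy']])
def ray(c,u,v):
    d=c['R'].T@np.array([(u-c['cx'])/c['fx'],(v-c['cy'])/c['fy'],1]); return -c['R'].T@c['t'], d/np.linalg.norm(d)
def onz(c,u,v,z):
    o,d=ray(c,u,v); return o+d*(z-o[2])/d[2]
E
python3 - <<'E'
from h import *
for n in('side','top'):
    c=shot(n,f'pics/{n}0.png'); print(n,-c['R'].T@c['t'],c['R'][2],c['fx'])
s=bot.read_state(); print(s['time'],s['tool_pos'],s['tcp_rot'],s['wrist_force'])
E
```

```text
side [0.00383548 0.86173247 0.77172519] [ 0.40566952 -0.75075555 -0.52134283] 458.2296739982771
top [ 0.35798072 -0.01798514  1.82486134] [ 0.08187     0.00524959 -0.99662919] 516.465230593501
0.1 [ 0.1953209  -0.64543775  0.2300828 ] [-3.10575860e+00 -4.59563400e-01  3.50060616e-04] [ 0.2129305  -1.27948879  0.9024654 ]
```

View pics/top0.png

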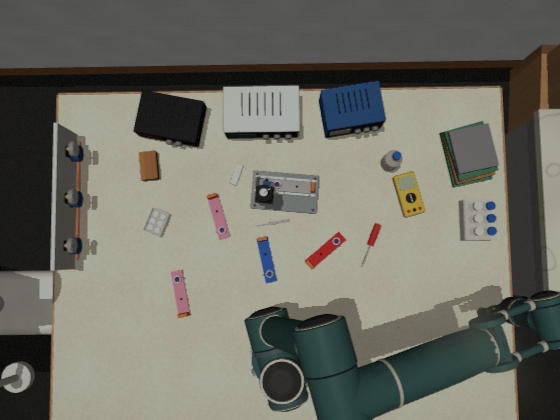

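View pics/side0.png

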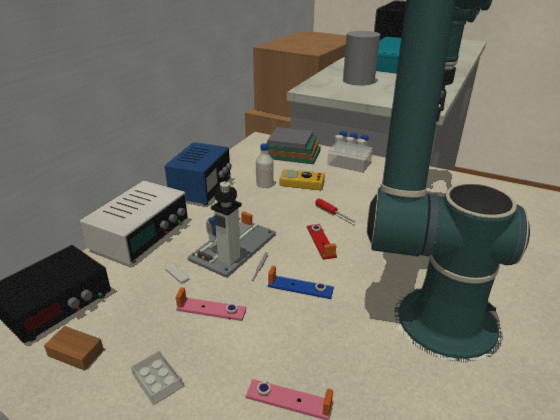

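The top view shows the stand at about (285,192), with its knobs at (264,194) and an orange tab inside the track at (313,186). Candidates for the carrier are:
- the grey plate in the stand's track, tab at (313,186)
- pink at (218,216)
- pink at (180,293)
- blue at (266,260)
- red at (325,250)

I choose the one in the track and will check it in a close crop.

```bash
python3 - <<'E'
from h import *
a=cv2.imread('pics/top0.png')[160:225,240:330]; b=cv2.imread('pics/side0.png')[170:280,180:285]
a=cv2.resize(a,None,fx=5,fy=5,interpolation=cv2.INTER_CUBIC); b=cv2.resize(b,None,fx=3,fy=3,interpolation=cv2.INTER_CUBIC)
o=np.zeros((340,780,3),np.uint8); o[:325,:450]=a; o[:330,460:775]=b; cv2.imwrite('pics/crop0.png',o)
c=shot('top')
for u,v in((285,192),(264,194),(313,186)): print(onz(c,u,v,.02),onz(c,u,v,.2))
E
```

```text
[ 0.57804354 -0.01622803  0.02      ] [ 0.55609653 -0.01640326  0.2       ]
[0.5721087  0.05773839 0.02      ] [0.55075357 0.05018643 0.2       ]
[ 0.59777115 -0.1150922   0.02      ] [ 0.57385669 -0.10540765  0.2       ]
```

View pics/crop0.png

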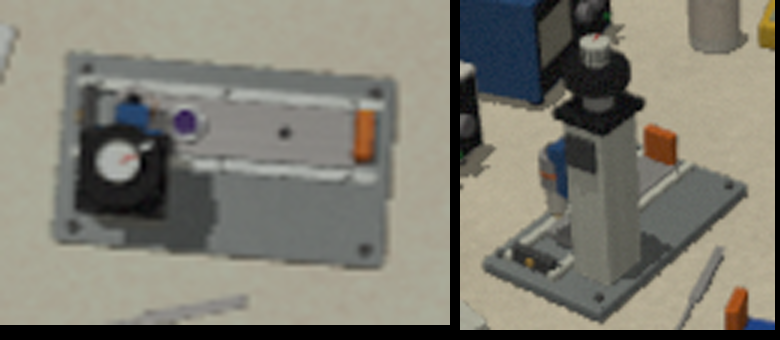

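The crop confirms it: a grey plate with the violet sample and the orange tab at (313,187), lying in the stand's track. The knob is at about (263.6,192), with +y to the left and +x up. Next I fit the stand's pose from the base corners, then check it against the knob and tab.

```bash
cat > m.py <<'E'
from h import *
def blob(img,lo,hi,box):
    x0,y0,x1,y1=box; h=cv2.cvtColor(np.ascontiguousarray(img[y0:y1,x0:x1]),cv2.COLOR_RGB2HSV)
    m=cv2.inRange(h,lo,hi); n,l,s,ce=cv2.connectedComponentsWithStats(m); 
    i=1+np.argmax(s[1:,4]); return ce[i]+[x0,y0], s[i,:5]+[x0,y0,0,0,0]
def tri(a,b):
    (o1,d1),(o2,d2)=a,b; A=np.c_[d1,-d2]; k=np.linalg.lstsq(A,o2-o1,rcond=None)[0]
    p,q=o1+d1*k[0],o2+d2*k[1]; return (p+q)/2,np.linalg.norm(p-q)
E
python3 - <<'E'
from m import *
c=shot('top'); s=shot('side')
px=np.array([(68,52),(395,77),(383,268),(55,240)])/5+[240,160]-.4
W=np.array([onz(c,u,v,.015)[:2] for u,v in px]); S=np.array([(47,55),(47,-180),(-88,-180),(-88,55)])/1e3
w0,s0=W.mean(0),S.mean(0); H=(S-s0).T@(W-w0); yaw=np.arctan2(H[0,1]-H[1,0],H[0,0]+H[1,1])
R=np.array([[np.cos(yaw),-np.sin(yaw)],[np.sin(yaw),np.cos(yaw)]]); o=w0-R@s0
print('yaw',np.degrees(yaw),'origin',o,'res',(W-(S@R.T+o))*1e3)
print('knob',o+R@[-.055,0])
t,ts=blob(c['img'],(5,150,80),(20,255,255),(300,175,325,200)); print('tab px',t,ts)
t2,ts2=blob(s['img'],(5,150,80),(20,255,255),(235,205,260,230)); print('tab side',t2,ts2)
T,g=tri(ray(c,*t),ray(s,*t2)); print('tab tri',T,g, 'in stand',R.T@(T[:2]-o))
P=onz(c,*t,.055); print('tab z=.055',P,R.T@(P[:2]-o))
# knob silver
for n,cc,box in(('top',c,(250,180,280,210)),('side',s,(215,175,245,215))):
    k,ks=blob(cc['img'],(0,0,140),(180,90,255),box); print(n,k,ks)
    if n=='top': K=onz(cc,*k,.243); print(K,R.T@(K[:2]-o))
for z in (.223,.243): print(proj(c,[*(o+R@[-.055,0]),z]),proj(s,[*(o+R@[-.055,0]),z]))
E
```

```text
yaw -5.310300949965762 origin [0.60703302 0.04539672] res [[-0.10456488 -0.6114082 ]
 [ 0.13376412  2.26699039]
 [-0.78654921  0.95902253]
 [ 0.75734997 -2.61460471]]
knob [0.55226908 0.05048695]
tab px [312.3125 186.625 ] [311 182   4  10  32]
tab side [246.51886792 217.90566038] [242 212  10  13 106]
tab tri [ 0.59185978 -0.11175331  0.04327241] 0.0014977661556635701 in stand [-0.00056395 -0.15787983]
tab z=.055 [ 0.59098506 -0.11079515  0.055     ] [-0.00152359 -0.15700674]
top [263.11627907 191.88372093] [260 189   7   7  43]
[0.55226169 0.05103132 0.243     ] [-0.05505774  0.00054135]
side [239.51840491 189.8006135 ] [231 175  14  40 326]
[263.57896634 192.65572609] [224.86427037 191.78366479]
[263.29270427 191.87861915] [224.42962245 184.57000615]
```

The pose is consistent: the knob is within 1 mm of prediction, and the tab triangulates to z of about 43 mm and y of -0.157 in the stand, so 34 mm short of home. I'll write a planning helper and move behind the tab with the fingers shut.

```bash
cat > plan.py <<'E'
import sys
from h import *
from scipy.spatial.transform import Rotation as Ro
yaw=np.radians(-5.31); O=np.array([.607,.0454])
RS=np.array([[np.cos(yaw),-np.sin(yaw)],[np.sin(yaw),np.cos(yaw)]])
def plan(sx,sy,z,dyaw=None):
    "shift (units of 500 mm) to stand point; turn az (30 deg units) so that tool y -> stand -y"
    s=bot.read_state(); R=Ro.from_rotvec(s['tcp_rot']).as_matrix(); p=np.array(s['tool_pos'])
    g=np.r_[O+RS@[sx,sy],z]; t=R.T@(g-p)/.5
    y=R[:2,1]; a=(np.degrees(np.arctan2(y[1],y[0]))-(-95.31)+180)%360-180
    print('goal',g.round(4),'shift',t.round(4),'az',round(a/30,3),'tilt',R[2].round(4)); 
    l=RS.T@(p[:2]-O); print('stand pos',l.round(4),p[2].round(4),'t',round(s['time'],2),'F',np.round(s['wrist_force'],2),'M',np.round(s['torque'],3),'q',np.round(s['q'],3),'w',s['width'],s['grip_force'])
if __name__=='__main__': plan(*map(float,sys.argv[1:]))
E
python3 plan.py 0 -.2025 .2
```

```text
goal [ 0.5883 -0.1562  0.2   ] shift [ 1.0356 -0.7095  0.0621] az 0.738 tilt [ 0.     -0.0011 -1.    ]
stand pos [-0.3459 -0.7263] 0.2306 t 0.25 F [ 1.09 -1.41 -1.13] M [-0.018  0.039 -0.019] q [-1.314  0.264  1.605 -0.     1.274 -0.037] w 0.998311906300305 0.0
```

Emit:
{"method": "step_arm", "body": {
  "series": [
    {"x": 0.95, "y": -0.65, "z": 0, "az": 0.738, "grip": 1},
    {"x": 0.95, "y": -0.65, "z": 0, "az": 0.738, "grip": 1},
    {"x": 0.95, "y": -0.65, "z": 0, "az": 0.738, "grip": 1},
    {"x": 0.95, "y": -0.65, "z": 0, "az": 0.738, "grip": 1},
    {"x": 0.95, "y": -0.65, "z": 0, "az": 0.738, "grip": 1},
    {"x": 0.95, "y": -0.65, "z": 0, "az": 0.738, "grip": 1},
    {"x": 0.95, "y": -0.65, "z": 0, "az": 0.738, "grip": 1},
    {"x": 0.95, "y": -0.65, "z": 0, "az": 0.738, "grip": 1},
    {"x": 0.95, "y": -0.65, "z": 0, "az": 0.738, "grip": 1},
    {"x": 0.95, "y": -0.65, "z": 0, "az": 0.738, "grip": 1},
    {"x": 0.95, "y": -0.65, "z": 0, "az": 0.738, "grip": 1},
    {"x": 0.95, "y": -0.65, "z": 0, "az": 0.738, "grip": 1}
  ]
}}

```text
validation failed for argument at $.se...
```

```bash
python3 plan.py 0 -.2025 .1
```

```text
goal [ 0.5883 -0.1562  0.1   ] shift [ 1.0356 -0.7092  0.2621] az 0.738 tilt [ 0.     -0.0011 -1.    ]
stand pos [-0.3459 -0.7263] 0.2306 t 0.25 F [ 1.09 -1.41 -1.13] M [-0.018  0.039 -0.019] q [-1.314  0.264  1.605 -0.     1.274 -0.037] w 0.998311906300305 0.0
```

The call was refused whole and the arm didn't move. I'll try one row with every key given.

Emit:
{"method": "step_arm", "body": {
  "series": [
    {"x": 0.1, "y": -0.07, "z": 0.0, "ax": 0.0, "ay": 0.0, "az": 0.1, "grip": 1.0}
  ],
  "force": 40
}}

```text
time: 0.35
tool_pos: [0.2237, -0.6099, 0.2307]
tcp_rot: [3.118, 0.369, -0.003]
wrist_force: [2.0, 0.0, -0.4]
width: 0.859
grip_force: 0.0
```

Emit:
{"method": "step_arm", "body": {
  "series": [
    {"x": 0.9, "y": -0.6, "z": 0.0, "ax": 0.0, "ay": 0.0, "az": 0.6, "grip": 1.0},
    {"x": 0.9, "y": -0.6, "z": 0.0, "ax": 0.0, "ay": 0.0, "az": 0.6, "grip": 1.0},
    {"x": 0.9, "y": -0.6, "z": 0.0, "ax": 0.0, "ay": 0.0, "az": 0.6, "grip": 1.0},
    {"x": 0.9, "y": -0.6, "z": 0.0, "ax": 0.0, "ay": 0.0, "az": 0.6, "grip": 1.0},
    {"x": 0.9, "y": -0.6, "z": 0.0, "ax": 0.0, "ay": 0.0, "az": 0.6, "grip": 1.0},
    {"x": 0.9, "y": -0.6, "z": 0.0, "ax": 0.0, "ay": 0.0, "az": 0.6, "grip": 1.0},
    {"x": 0.9, "y": -0.6, "z": 0.0, "ax": 0.0, "ay": 0.0, "az": 0.6, "grip": 1.0},
    {"x": 0.9, "y": -0.6, "z": 0.0, "ax": 0.0, "ay": 0.0, "az": 0.6, "grip": 1.0},
    {"x": 0.9, "y": -0.6, "z": 0.0, "ax": 0.0, "ay": 0.0, "az": 0.6, "grip": 1.0},
    {"x": 0.9, "y": -0.6, "z": 0.0, "ax": 0.0, "ay": 0.0, "az": 0.6, "grip": 1.0},
    {"x": 0.9, "y": -0.6, "z": 0.0, "ax": 0.0, "ay": 0.0, "az": 0.6, "grip": 1.0},
    {"x": 0.9, "y": -0.6, "z": 0.0, "ax": 0.0, "ay": 0.0, "az": 0.6, "grip": 1.0}
  ]
}}

```text
time: 1.55
tool_pos: [0.5946, -0.2035, 0.2311]
tcp_rot: [-3.138, 0.106, -0.002]
wrist_force: [-0.3, -1.0, 0.4]
width: 0.001
grip_force: 0.0
```

```bash
python3 plan.py 0 -.205 .08
```

```text
goal [ 0.588  -0.1587  0.08  ] shift [-0.0196 -0.088   0.3024] az 0.048 tilt [ 0.0014 -0.0018 -1.    ]
stand pos [ 0.0107 -0.249 ] 0.2311 t 1.55 F [-0.28 -1.02  0.43] M [-0.021  0.032  0.021] q [-0.371  0.176  1.71   0.002  1.255  1.267] w 0.0007217291298372751 0.0
```

Emit:
{"method": "step_arm", "body": {
  "series": [
    {"x": -0.02, "y": -0.088, "z": 0.3, "ax": 0.0, "ay": 0.0, "az": 0.048, "grip": 1.0},
    {"x": -0.02, "y": -0.088, "z": 0.3, "ax": 0.0, "ay": 0.0, "az": 0.048, "grip": 1.0},
    {"x": -0.02, "y": -0.088, "z": 0.3, "ax": 0.0, "ay": 0.0, "az": 0.048, "grip": 1.0},
    {"x": -0.02, "y": -0.088, "z": 0.3, "ax": 0.0, "ay": 0.0, "az": 0.048, "grip": 1.0},
    {"x": -0.02, "y": -0.088, "z": 0.3, "ax": 0.0, "ay": 0.0, "az": 0.048, "grip": 1.0},
    {"x": -0.02, "y": -0.088, "z": 0.395, "ax": 0.0, "ay": 0.0, "az": 0.048, "grip": 1.0},
    {"x": -0.02, "y": -0.088, "z": 0.395, "ax": 0.0, "ay": 0.0, "az": 0.048, "grip": 1.0}
  ]
}}

```text
time: 2.25
tool_pos: [0.5833, -0.1638, 0.0322]
tcp_rot: [-3.137, 0.155, 0.006]
wrist_force: [-1.0, 1.1, -0.8]
width: 0.002
grip_force: 0.0
```

```bash
python3 - <<'E'
from plan import *
plan(0,-.19,.033)
c=shot('top','pics/t1.png'); s=shot('side','pics/s1.png')
a=cv2.imread('pics/top0.png')
a=cv2.imread('pics/t1.png')[160:225,240:340]; b=cv2.imread('pics/s1.png')[170:280,180:300]
a=cv2.resize(a,None,fx=4,fy=4,interpolation=cv2.INTER_CUBIC); b=cv2.resize(b,None,fx=3,fy=3,interpolation=cv2.INTER_CUBIC)
o=np.zeros((340,780,3),np.uint8); o[:260,:400]=a; o[:330,410:770]=b; cv2.imwrite('pics/crop1.png',o)
E
```

```text
goal [ 0.5894 -0.1438  0.033 ] shift [ 0.0082 -0.0411 -0.0016] az -0.011 tilt [-3.9e-03 -5.0e-04 -1.0e+00]
stand pos [-0.0042 -0.2105] 0.0322 t 2.25 F [-1.03  1.12 -0.83] M [-0.04   0.062  0.006] q [-0.315  0.331  1.917 -0.     0.897  1.355] w 0.0024417808975116255 0.0
```

View pics/crop1.png

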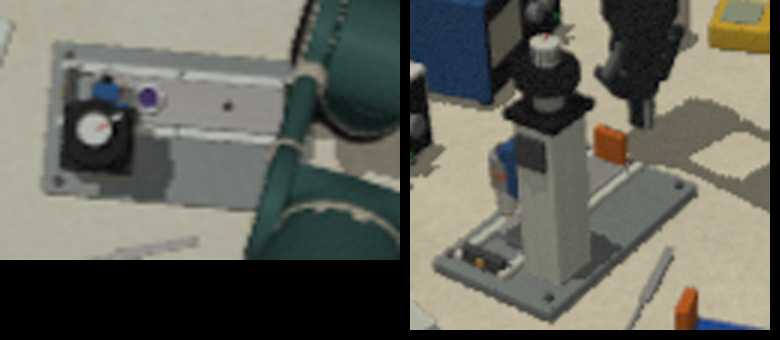

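The fingers are shut behind the tab (side crop: tips at (640,125), tab at (610,145)) with the track clear ahead. I'll push slowly along tool -y.

Emit:
{"method": "step_arm", "body": {
  "series": [
    {"x": 0.008, "y": -0.02, "z": 0.0, "ax": 0.0, "ay": 0.0, "az": -0.01, "grip": 1.0},
    {"x": 0.008, "y": -0.04, "z": 0.0, "ax": 0.0, "ay": 0.0, "az": -0.01, "grip": 1.0},
    {"x": 0.008, "y": -0.05, "z": 0.0, "ax": 0.0, "ay": 0.0, "az": -0.01, "grip": 1.0},
    {"x": 0.008, "y": -0.056, "z": 0.0, "ax": 0.0, "ay": 0.0, "az": -0.01, "grip": 1.0},
    {"x": 0.008, "y": -0.062, "z": 0.0, "ax": 0.0, "ay": 0.0, "az": -0.01, "grip": 1.0},
    {"x": 0.008, "y": -0.068, "z": 0.0, "ax": 0.0, "ay": 0.0, "az": -0.01, "grip": 1.0},
    {"x": 0.008, "y": -0.074, "z": 0.0, "ax": 0.0, "ay": 0.0, "az": -0.01, "grip": 1.0},
    {"x": 0.008, "y": -0.08, "z": 0.0, "ax": 0.0, "ay": 0.0, "az": -0.01, "grip": 1.0},
    {"x": 0.008, "y": -0.086, "z": 0.0, "ax": 0.0, "ay": 0.0, "az": -0.01, "grip": 1.0},
    {"x": 0.008, "y": -0.092, "z": 0.0, "ax": 0.0, "ay": 0.0, "az": -0.01, "grip": 1.0},
    {"x": 0.008, "y": -0.098, "z": 0.0, "ax": 0.0, "ay": 0.0, "az": -0.01, "grip": 1.0},
    {"x": 0.008, "y": -0.1, "z": 0.0, "ax": 0.0, "ay": 0.0, "az": -0.01, "grip": 1.0}
  ]
}}

```text
time: 3.55
tool_pos: [0.5937, -0.1136, 0.0338]
tcp_rot: [-3.138, 0.145, -0.0]
wrist_force: [0.5, -3.1, 3.0]
width: 0.001
grip_force: 1.9
```

```bash
cat > tab.py <<'E'
from m import *; from plan import *
plan(0,-.1435,.033)
s=shot('side'); t2,ts2=blob(s['img'],(5,150,80),(20,255,255),(215,200,262,235)); print(t2,ts2)
# plane x=0 of the stand: intersect ray
o,d=ray(s,*t2); n=np.r_[RS[:,0],0]; P=o+d*((n@np.r_[O,0]-n@o)/(n@d)); print('tab y',RS.T@(P[:2]-O),P[2])
E
python3 tab.py
```

```text
goal [ 0.5937 -0.0975  0.033 ] shift [-0.003  -0.0321  0.0016] az 0.0 tilt [ 0. -0. -1.]
stand pos [ 0.0015 -0.1595] 0.0338 t 3.55 F [ 0.51 -3.12  3.04] M [-0.487  0.018 -0.031] q [-0.23   0.325  1.923  0.     0.894  1.433] w 0.0008463243859324895 1.8694350868463516
[243.35353535 221.02020202] [239 215  10  13  99]
tab y [ 1.35546552e-17 -1.43758509e-01] 0.039809848026126526
```

Emit:
{"method": "step_arm", "body": {
  "series": [
    {"x": -0.002, "y": -0.006, "z": 0.0, "ax": 0.0, "ay": 0.0, "az": 0.0, "grip": 1.0},
    {"x": -0.002, "y": -0.012, "z": 0.0, "ax": 0.0, "ay": 0.0, "az": 0.0, "grip": 1.0},
    {"x": -0.002, "y": -0.018, "z": 0.0, "ax": 0.0, "ay": 0.0, "az": 0.0, "grip": 1.0},
    {"x": -0.002, "y": -0.024, "z": 0.0, "ax": 0.0, "ay": 0.0, "az": 0.0, "grip": 1.0},
    {"x": -0.002, "y": -0.03, "z": 0.0, "ax": 0.0, "ay": 0.0, "az": 0.0, "grip": 1.0},
    {"x": -0.002, "y": -0.034, "z": 0.0, "ax": 0.0, "ay": 0.0, "az": 0.0, "grip": 1.0},
    {"x": -0.002, "y": -0.034, "z": 0.0, "ax": 0.0, "ay": 0.0, "az": 0.0, "grip": 1.0}
  ]
}}

```text
time: 4.3
tool_pos: [0.594, -0.0982, 0.0337]
tcp_rot: [3.136, -0.143, -0.001]
wrist_force: [-1.1, -9.5, 2.1]
width: -0.001
grip_force: 4.6
```

```bash
python3 tab.py
```

```text
goal [ 0.5937 -0.0975  0.033 ] shift [-0.0006 -0.0014  0.0014] az 0.002 tilt [-3.0e-04  2.6e-03 -1.0e+00]
stand pos [ 0.0003 -0.1442] 0.0337 t 4.3 F [-1.13 -9.54  2.11] M [-1.363  0.209 -0.032] q [-0.204  0.321  1.928 -0.003  0.893  1.461] w -0.0005414724766484005 4.637880027294159
[242.26865672 223.94029851] [239 218   7  13  67]
tab y [-1.42605435e-16 -1.37947153e-01] 0.032799030446124644
```

The force rose to 9.5 N. Before pushing on, I'll check the carrier's travel from the violet sample and the tab's edge.

```bash
python3 - <<'E'
from m import *; from plan import *
c=shot('top','pics/t2.png'); s=shot('side','pics/s2.png')
for f in('pics/top0.png','pics/t1.png','pics/t2.png'):
    im=cv2.imread(f)[:,:,::-1]
    try:
        v,st=blob(im,(120,70,40),(150,255,255),(255,175,290,200)); P=onz(c,*v,.037); print(v,st,RS.T@(P[:2]-O))
    except Exception as e: print(e)
for y in(-.129,-.117): print(proj(s,[*(O+RS@[0,y]),.057]))
a=cv2.resize(cv2.imread('pics/s2.png')[175:275,185:285],None,fx=4,fy=4,interpolation=cv2.INTER_CUBIC)
b=cv2.resize(cv2.imread('pics/t2.png')[165:225,250:330],None,fx=4,fy=4,interpolation=cv2.INTER_CUBIC)
o=np.zeros((400,730,3),np.uint8); o[:,:400]=a; o[:240,405:725]=b; cv2.imwrite('pics/crop2.png',o)
E
```

```text
[276.46666667 183.86666667] [275 182   4   5  15] [ 0.00099671 -0.03234679]
[276.46666667 183.86666667] [275 182   4   5  15] [ 0.00099671 -0.03234679]
attempt to get argmax of an empty sequence
[240.17699256 218.37314663]
[237.71031271 220.27777041]
```

View pics/crop2.png

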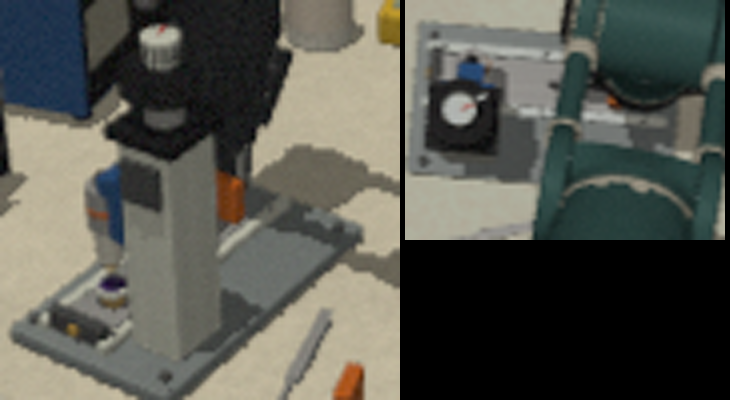

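The side view shows the violet sample nearly under the probe, at crop (113,285) or px (213,246), and the plate end near the stop. Its y can be measured directly.

```bash
python3 - <<'E'
from m import *; from plan import *
s=shot('side')
v,st=blob(s['img'],(115,70,30),(155,255,255),(205,238,222,255)); print(v,st)
for z in(.033,.037,.041):
    P=onz(s,*v,z); print(z,RS.T@(P[:2]-O))
print(proj(s,[*(O+RS@[0,.001]),.037]),proj(s,[*(O+RS@[0,-.005]),.037]))
for y in(.031,.025): print(y,proj(s,[*(O+RS@[0,y]),.023]))
E
```

```text
[212.90909091 245.63636364] [211 245   5   3  11]
0.033 [ 0.00425583 -0.00717082]
0.037 [ 0.00057175 -0.00303299]
0.041 [-0.00311232  0.00110485]
[212.13307513 246.44520821] [213.53092941 245.34389217]
0.031 [205.39028266 256.26895659]
0.025 [206.82739674 255.12108657]
```

Emit:
{"method": "step_arm", "body": {
  "series": [
    {"x": 0.0, "y": -0.002, "z": 0.0, "ax": 0.0, "ay": 0.0, "az": 0.0, "grip": 1.0},
    {"x": 0.0, "y": -0.002, "z": 0.0, "ax": 0.0, "ay": 0.0, "az": 0.0, "grip": 1.0}
  ]
}}

```text
time: 4.7
tool_pos: [0.594, -0.0981, 0.0337]
tcp_rot: [3.135, -0.144, -0.001]
wrist_force: [-1.7, -11.7, 2.2]
width: -0.0
grip_force: 6.1
```

```bash
python3 - <<'E'
from m import *; from plan import *
s=shot('side'); n=np.r_[RS[:,0],0]
o,d=ray(s,246.52,217.9); P=o+d*((n@np.r_[O,0]-n@o)/(n@d)); print('initial tab by side',RS.T@(P[:2]-O),P[2])
im=s['img']; h=cv2.cvtColor(np.ascontiguousarray(im),cv2.COLOR_RGB2HSV); m=cv2.inRange(h,(5,150,80),(20,255,255))[205:240,225:262]
for r,row in enumerate(m): 
    k=np.flatnonzero(row)
    if len(k): print(r+205,k[0]+225,k[-1]+225)
T=lambda x,y,z:proj(s,[*(O+RS@[x,y]),z]).round(1)
for y in(-.117,-.122): print(y,[T(x,y,z) for x in(-.017,.017) for z in(.023,.057)])
s0=cv2.cvtColor(cv2.imread('pics/side0.png'),cv2.COLOR_BGR2HSV); m=cv2.inRange(s0,(5,150,80),(20,255,255))[205:240,225:262]
for r,row in enumerate(m): 
    k=np.flatnonzero(row)
    if len(k): print('i',r+205,k[0]+225,k[-1]+225)
y=-.1503; print(y,[T(x,y,z) for x in(-.017,.017) for z in(.023,.057)])
E
```

```text
initial tab by side [-9.86159670e-18 -1.59861738e-01] 0.04197133114274476
218 240 240
219 240 243
220 239 245
221 240 245
222 240 245
223 240 245
224 240 245
225 240 245
226 240 245
227 240 245
228 240 245
229 240 245
230 243 244
-0.117 [array([242.9, 231.9]), array([242.5, 222. ]), array([233.5, 228.3]), array([233. , 218.5])]
-0.122 [array([243.9, 231.1]), array([243.5, 221.2]), array([234.5, 227.5]), array([234. , 217.8])]
i 212 242 245
i 213 242 247
i 214 242 250
i 215 242 251
i 216 242 251
i 217 242 251
i 218 242 251
i 219 242 251
i 220 242 251
i 221 242 251
i 222 244 251
i 223 246 251
i 224 249 251
-0.1503 [array([249.5, 226.5]), array([249.2, 216.8]), array([240.2, 223.1]), array([239.8, 213.4])]
```

The tab's image shift is (-6,+6) px. A full 33 mm travel would give (-6.6,+5.4), so it fits being home, as does the force rise without motion. I'll press a little more to confirm.

Emit:
{"method": "step_arm", "body": {
  "series": [
    {"x": 0.0, "y": -0.002, "z": 0.0, "ax": 0.0, "ay": 0.0, "az": 0.0, "grip": 1.0},
    {"x": 0.0, "y": -0.003, "z": 0.0, "ax": 0.0, "ay": 0.0, "az": 0.0, "grip": 1.0},
    {"x": 0.0, "y": -0.003, "z": 0.0, "ax": 0.0, "ay": 0.0, "az": 0.0, "grip": 1.0},
    {"x": 0.0, "y": -0.003, "z": 0.0, "ax": 0.0, "ay": 0.0, "az": 0.0, "grip": 1.0}
  ]
}}

```text
time: 5.15
tool_pos: [0.594, -0.0981, 0.0338]
tcp_rot: [3.133, -0.143, -0.001]
wrist_force: [-2.3, -16.3, 1.9]
width: 0.0
grip_force: 8.5
```

It is firmly against the stop: the force rose to 16 N with no motion. Now I back off, rise and open.

Emit:
{"method": "step_arm", "body": {
  "series": [
    {"x": 0.0, "y": 0.03, "z": 0.0, "ax": 0.0, "ay": 0.0, "az": 0.0, "grip": 1.0},
    {"x": 0.0, "y": 0.08, "z": 0.0, "ax": 0.0, "ay": 0.0, "az": 0.0, "grip": 1.0},
    {"x": 0.0, "y": 0.08, "z": -0.1, "ax": 0.0, "ay": 0.0, "az": 0.0, "grip": 1.0},
    {"x": 0.0, "y": 0.08, "z": -0.2, "ax": 0.0, "ay": 0.0, "az": 0.0, "grip": 1.0},
    {"x": 0.0, "y": 0.08, "z": -0.3, "ax": 0.0, "ay": 0.0, "az": -0.25, "grip": 1.0},
    {"x": 0.0, "y": 0.08, "z": -0.4, "ax": 0.0, "ay": 0.0, "az": -0.5, "grip": -1.0},
    {"x": 0.0, "y": 0.08, "z": -0.5, "ax": 0.0, "ay": 0.0, "az": -0.75, "grip": -1.0},
    {"x": 0.0, "y": 0.08, "z": -0.52, "ax": 0.0, "ay": 0.0, "az": -1.0, "grip": -1.0},
    {"x": 0.0, "y": 0.08, "z": -0.52, "ax": 0.0, "ay": 0.0, "az": -1.0, "grip": -1.0}
  ]
}}

```text
time: 6.05
tool_pos: [0.5923, -0.1337, 0.2971]
tcp_rot: [3.068, 0.673, 0.009]
wrist_force: [0.4, -0.1, -1.0]
width: 0.675
grip_force: 0.0
```

Emit:
{"method": "step_arm", "body": {
  "series": [
    {"x": 0.0, "y": 0.0, "z": 0.0, "ax": 0.0, "ay": 0.0, "az": -0.28, "grip": -1.0},
    {"x": 0.0, "y": 0.0, "z": 0.0, "ax": 0.0, "ay": 0.0, "az": -0.56, "grip": -1.0},
    {"x": 0.0, "y": 0.0, "z": 0.0, "ax": 0.0, "ay": 0.0, "az": -0.84, "grip": -1.0},
    {"x": 0.0, "y": 0.0, "z": 0.0, "ax": 0.0, "ay": 0.0, "az": -1.0, "grip": -1.0},
    {"x": 0.0, "y": 0.0, "z": 0.0, "ax": 0.0, "ay": 0.0, "az": -1.0, "grip": -1.0}
  ]
}}

```text
time: 6.55
tool_pos: [0.5894, -0.1333, 0.2904]
tcp_rot: [-2.788, -1.438, 0.005]
wrist_force: [1.3, -0.1, -0.0]
width: 0.999
grip_force: 0.0
```

Emit:
{"method": "step_arm", "body": {
  "series": [
    {"x": 0.0, "y": 0.0, "z": 0.0, "ax": 0.0, "ay": 0.0, "az": -0.28, "grip": -1.0},
    {"x": 0.0, "y": 0.0, "z": 0.0, "ax": 0.0, "ay": 0.0, "az": -0.56, "grip": -1.0},
    {"x": 0.0, "y": 0.0, "z": 0.0, "ax": 0.0, "ay": 0.0, "az": -0.84, "grip": -1.0},
    {"x": 0.0, "y": 0.0, "z": 0.0, "ax": 0.0, "ay": 0.0, "az": -1.0, "grip": -1.0},
    {"x": 0.0, "y": 0.0, "z": 0.0, "ax": 0.0, "ay": 0.0, "az": -1.0, "grip": -1.0}
  ]
}}

```text
time: 7.05
tool_pos: [0.5899, -0.1336, 0.2917]
tcp_rot: [-2.323, -2.11, 0.002]
wrist_force: [0.9, 0.1, -0.3]
width: 0.998
grip_force: 0.0
```

Emit:
{"method": "step_arm", "body": {
  "series": [
    {"x": 0.0, "y": 0.0, "z": 0.0, "ax": 0.0, "ay": 0.0, "az": -0.28, "grip": -1.0},
    {"x": 0.0, "y": 0.0, "z": 0.0, "ax": 0.0, "ay": 0.0, "az": -0.56, "grip": -1.0},
    {"x": 0.0, "y": 0.0, "z": 0.0, "ax": 0.0, "ay": 0.0, "az": -0.84, "grip": -1.0},
    {"x": 0.0, "y": 0.0, "z": 0.0, "ax": 0.0, "ay": 0.0, "az": -1.0, "grip": -1.0},
    {"x": 0.0, "y": 0.0, "z": 0.0, "ax": 0.0, "ay": 0.0, "az": -1.0, "grip": -1.0}
  ]
}}

```text
time: 7.55
tool_pos: [0.5903, -0.1339, 0.2925]
tcp_rot: [-1.699, -2.64, 0.0]
wrist_force: [0.0, -0.5, -0.4]
width: 0.997
grip_force: 0.0
```

Emit:
{"method": "step_arm", "body": {
  "series": [
    {"x": 0.0, "y": 0.0, "z": 0.0, "ax": 0.0, "ay": 0.0, "az": -0.28, "grip": -1.0},
    {"x": 0.0, "y": 0.0, "z": 0.0, "ax": 0.0, "ay": 0.0, "az": -0.56, "grip": -1.0},
    {"x": 0.0, "y": 0.0, "z": 0.0, "ax": 0.0, "ay": 0.0, "az": -0.84, "grip": -1.0},
    {"x": 0.0, "y": 0.0, "z": 0.0, "ax": 0.0, "ay": 0.0, "az": -1.0, "grip": -1.0},
    {"x": 0.0, "y": 0.0, "z": 0.0, "ax": 0.0, "ay": 0.0, "az": -1.0, "grip": -1.0}
  ]
}}

```text
time: 8.05
tool_pos: [0.5905, -0.134, 0.293]
tcp_rot: [-0.959, -2.99, -0.0]
wrist_force: [0.4, 0.2, 0.2]
width: 0.999
grip_force: 0.0
```

```bash
python3 - <<'E'
from m import *; from plan import *
plan(-.055,0,.285)
c=shot('top','pics/t3.png')
for lo,hi,box,z in(((5,150,80),(20,255,255),(290,175,320,200),.055),((0,0,140),(180,90,255),(256,184,272,199),.243)):
    try:
        k,st=blob(c['img'],lo,hi,box); P=onz(c,*k,z); print(k,st,P,RS.T@(P[:2]-O))
    except Exception as e: print(e)
E
```

```text
goal [0.5522 0.0505 0.285 ] shift [0.2768 0.2557 0.0163] az 4.992 tilt [ 1.3e-03 -2.0e-04 -1.0e+00]
stand pos [ 0.0002 -0.1802] 0.293 t 8.05 F [0.43 0.22 0.23] M [0.065 0.032 0.005] q [-0.264  0.102  1.681  0.     1.36  -1.215] w 0.9993430538570417 0.0
attempt to get argmax of an empty sequence
[263.13333333 191.93333333] [260 189   8   7  45] [0.55210686 0.0509805  0.243     ] [-0.05517401  0.0004765 ]
```

Emit:
{"method": "step_arm", "body": {
  "series": [
    {"x": 0.277, "y": 0.256, "z": 0.0, "ax": 0.0, "ay": 0.0, "az": 0.0, "grip": -1.0},
    {"x": 0.277, "y": 0.256, "z": 0.0, "ax": 0.0, "ay": 0.0, "az": 0.0, "grip": -1.0},
    {"x": 0.277, "y": 0.256, "z": 0.0, "ax": 0.0, "ay": 0.0, "az": 0.0, "grip": -1.0},
    {"x": 0.277, "y": 0.256, "z": 0.0, "ax": 0.0, "ay": 0.0, "az": 0.0, "grip": -1.0},
    {"x": 0.277, "y": 0.256, "z": 0.0, "ax": 0.0, "ay": 0.0, "az": 0.0, "grip": -1.0},
    {"x": 0.277, "y": 0.256, "z": 0.0, "ax": 0.0, "ay": 0.0, "az": 0.0, "grip": -1.0},
    {"x": 0.277, "y": 0.256, "z": 0.0, "ax": 0.0, "ay": 0.0, "az": 0.0, "grip": -1.0}
  ]
}}

```text
time: 8.8
tool_pos: [0.5519, 0.0495, 0.2937]
tcp_rot: [0.956, 2.992, -0.001]
wrist_force: [0.1, -0.5, -0.1]
width: 1.002
grip_force: 0.0
```

```bash
python3 - <<'E'
from m import *; from plan import *
plan(-.055,0.0004,.191)
c=shot('top','pics/t4.png'); s=shot('side','pics/s4.png')
for box in ((285,175,325,200),):
    k,st=blob(c['img'],(5,150,80),(20,255,255),box); P=onz(c,*k,.055); print(k,st,RS.T@(P[:2]-O))
a=cv2.resize(cv2.imread('pics/s4.png')[130:260,170:290],None,fx=4,fy=4,interpolation=cv2.INTER_CUBIC)
b=cv2.resize(cv2.imread('pics/t4.png')[165:225,245:325],None,fx=4,fy=4,interpolation=cv2.INTER_CUBIC)
o=np.zeros((520,800,3),np.uint8); o[:,:480]=a; o[:240,480:800]=b; cv2.imwrite('pics/crop4.png',o)
E
```

```text
goal [0.5523 0.0509 0.191 ] shift [0.0011 0.0027 0.2054] az 4.996 tilt [-4.e-04 -4.e-04 -1.e+00]
stand pos [-0.0552 -0.001 ] 0.2937 t 8.8 F [ 0.06 -0.53 -0.14] M [-0.049 -0.048  0.039] q [ 4.500e-02  2.000e-03  1.785e+00 -1.000e-03  1.355e+00 -9.070e-01] w 1.001973287456552 0.0
[302.44444444 186.2962963 ] [301 182   4   9  27] [-0.00297371 -0.12297237]
```

View pics/crop4.png

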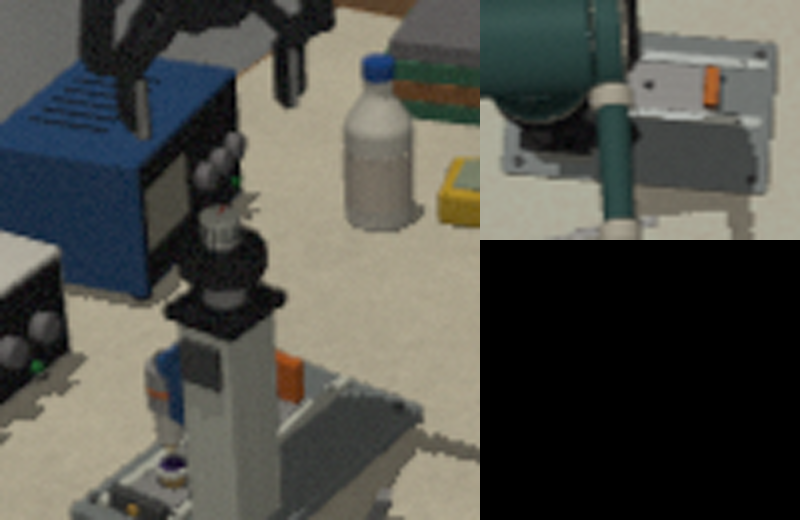

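The top view puts the tab at y = -0.123 in the stand, so the carrier is home. The fingers straddle the knob axis in the side crop (tips at (140,130) and (288,100), knob at (222,240)). Now descending around the ring.

Emit:
{"method": "step_arm", "body": {
  "series": [
    {"x": 0.001, "y": 0.003, "z": 0.06, "ax": 0.0, "ay": 0.0, "az": 0.0, "grip": -1.0},
    {"x": 0.001, "y": 0.003, "z": 0.12, "ax": 0.0, "ay": 0.0, "az": 0.0, "grip": -1.0},
    {"x": 0.001, "y": 0.003, "z": 0.16, "ax": 0.0, "ay": 0.0, "az": 0.0, "grip": -1.0},
    {"x": 0.001, "y": 0.003, "z": 0.19, "ax": 0.0, "ay": 0.0, "az": 0.0, "grip": -1.0},
    {"x": 0.001, "y": 0.003, "z": 0.206, "ax": 0.0, "ay": 0.0, "az": 0.0, "grip": -1.0},
    {"x": 0.001, "y": 0.003, "z": 0.206, "ax": 0.0, "ay": 0.0, "az": 0.0, "grip": -1.0},
    {"x": 0.001, "y": 0.003, "z": 0.206, "ax": 0.0, "ay": 0.0, "az": 0.0, "grip": -1.0}
  ]
}}

```text
time: 9.6
tool_pos: [0.553, 0.0516, 0.1917]
tcp_rot: [0.953, 2.992, 0.001]
wrist_force: [0.2, 0.1, 0.6]
width: 1.0
grip_force: 0.0
```

Emit:
{"method": "step_arm", "body": {
  "series": [
    {"x": 0.0, "y": 0.0, "z": 0.0, "ax": 0.0, "ay": 0.0, "az": 0.0, "grip": 0.1},
    {"x": 0.0, "y": 0.0, "z": 0.0, "ax": 0.0, "ay": 0.0, "az": 0.0, "grip": 1.0},
    {"x": 0.0, "y": 0.0, "z": 0.0, "ax": 0.0, "ay": 0.0, "az": 0.0, "grip": 1.0},
    {"x": 0.0, "y": 0.0, "z": 0.0, "ax": 0.0, "ay": 0.0, "az": 0.0, "grip": 1.0},
    {"x": 0.0, "y": 0.0, "z": 0.0, "ax": 0.0, "ay": 0.0, "az": 0.0, "grip": 1.0},
    {"x": 0.0, "y": 0.0, "z": 0.0, "ax": 0.0, "ay": 0.0, "az": 0.0, "grip": 1.0}
  ],
  "force": 40
}}

```text
time: 10.2
tool_pos: [0.5517, 0.05, 0.1926]
tcp_rot: [0.952, 2.993, -0.006]
wrist_force: [-5.5, -5.7, 8.0]
width: 0.616
grip_force: 41.4
```

```bash
python3 plan.py -.055 .0004 .191
```

```text
goal [0.5523 0.0509 0.191 ] shift [0.0001 0.0022 0.0032] az 5.001 tilt [-0.0016 -0.0033 -1.    ]
stand pos [-0.0555 -0.0006] 0.1926 t 10.2 F [-5.48 -5.74  8.04] M [-1.031  0.876  0.048] q [ 0.048  0.065  1.908 -0.004  1.17  -0.906] w 0.6161667955656546 41.44956886768341
```

Emit:
{"method": "step_arm", "body": {
  "series": [
    {"x": 0.0, "y": -0.004, "z": -0.002, "ax": 0.0, "ay": 0.0, "az": 0.0, "grip": 1.0},
    {"x": 0.0, "y": -0.004, "z": -0.002, "ax": 0.0, "ay": 0.0, "az": 0.1, "grip": 1.0},
    {"x": 0.0, "y": -0.004, "z": -0.002, "ax": 0.0, "ay": 0.0, "az": 0.2, "grip": 1.0},
    {"x": 0.0, "y": -0.004, "z": -0.002, "ax": 0.0, "ay": 0.0, "az": 0.3, "grip": 1.0},
    {"x": 0.0, "y": -0.004, "z": -0.002, "ax": 0.0, "ay": 0.0, "az": 0.3, "grip": 1.0}
  ],
  "force": 60
}}

```text
time: 10.7
tool_pos: [0.5517, 0.05, 0.1928]
tcp_rot: [1.184, 2.908, 0.0]
wrist_force: [-0.3, -0.7, 3.7]
width: 0.618
grip_force: 63.6
```

```bash
cat >> plan.py <<'E'
E
cat > rd.py <<'E'
from h import *; from scipy.spatial.transform import Rotation as Ro
s=bot.read_state(); y=Ro.from_rotvec(s['tcp_rot']).as_matrix()[:2,1]
print('t',round(s['time'],2),'ang_cw',round(-np.degrees(np.arctan2(y[1],y[0])),2),'F',np.round(s['wrist_force'],1),'Mz',round(s['torque'][2],3),'tau6',round(s['joint_torque'][5],3),'p',np.round(s['tool_pos'],4),'w',round(s['width'],3),'q6',round(s['q'][5],3))
E
python3 rd.py
```

```text
t 10.7 ang_cw -45.68 F [-0.3 -0.7  3.7] Mz -0.191 tau6 0.083 p [0.5517 0.05   0.1928] w 0.618 q6 -0.751
```

The measured Mz of -0.19 matches the 0.2 N m ring friction, so the torque signal is usable. I turn on in 25-degree steps, reading Mz each time.

Emit:
{"method": "step_arm", "body": {
  "series": [
    {"x": 0.0, "y": 0.0, "z": 0.0, "ax": 0.0, "ay": 0.0, "az": 0.15, "grip": 1.0},
    {"x": 0.0, "y": 0.0, "z": 0.0, "ax": 0.0, "ay": 0.0, "az": 0.3, "grip": 1.0},
    {"x": 0.0, "y": 0.0, "z": 0.0, "ax": 0.0, "ay": 0.0, "az": 0.45, "grip": 1.0},
    {"x": 0.0, "y": 0.0, "z": 0.0, "ax": 0.0, "ay": 0.0, "az": 0.6, "grip": 1.0},
    {"x": 0.0, "y": 0.0, "z": 0.0, "ax": 0.0, "ay": 0.0, "az": 0.7, "grip": 1.0},
    {"x": 0.0, "y": 0.0, "z": 0.0, "ax": 0.0, "ay": 0.0, "az": 0.8, "grip": 1.0},
    {"x": 0.0, "y": 0.0, "z": 0.0, "ax": 0.0, "ay": 0.0, "az": 0.8, "grip": 1.0}
  ]
}}

```text
time: 11.4
tool_pos: [0.5519, 0.0502, 0.1927]
tcp_rot: [1.762, 2.599, 0.002]
wrist_force: [2.4, -0.6, 3.8]
width: 0.615
grip_force: 63.7
```

```bash
python3 rd.py
```

```text
t 11.4 ang_cw -21.73 F [ 2.4 -0.6  3.8] Mz -0.219 tau6 0.081 p [0.5519 0.0502 0.1927] w 0.615 q6 -0.333
```

Emit:
{"method": "step_arm", "body": {
  "series": [
    {"x": 0.0, "y": 0.0, "z": 0.0, "ax": 0.0, "ay": 0.0, "az": 0.1, "grip": 1.0},
    {"x": 0.0, "y": 0.0, "z": 0.0, "ax": 0.0, "ay": 0.0, "az": 0.2, "grip": 1.0},
    {"x": 0.0, "y": 0.0, "z": 0.0, "ax": 0.0, "ay": 0.0, "az": 0.3, "grip": 1.0},
    {"x": 0.0, "y": 0.0, "z": 0.0, "ax": 0.0, "ay": 0.0, "az": 0.4, "grip": 1.0},
    {"x": 0.0, "y": 0.0, "z": 0.0, "ax": 0.0, "ay": 0.0, "az": 0.4, "grip": 1.0}
  ]
}}

```text
time: 11.9
tool_pos: [0.5521, 0.0503, 0.1927]
tcp_rot: [2.023, 2.401, 0.003]
wrist_force: [3.1, -0.4, 3.4]
width: 0.616
grip_force: 63.7
```

```bash
python3 rd.py
```

```text
t 11.9 ang_cw -9.77 F [ 3.1 -0.4  3.4] Mz -0.188 tau6 0.08 p [0.5521 0.0503 0.1927] w 0.616 q6 -0.125
```

```bash
cat > rd.py <<'E'
from h import *; from scipy.spatial.transform import Rotation as Ro
m=[];q=[]
for i in range(8):
    s=bot.read_state(); m.append(s['torque'][2]); q.append(s['joint_torque'][5])
    if i<7: imaging.read_camera('side')
y=Ro.from_rotvec(s['tcp_rot']).as_matrix()[:2,1]
print('t',round(s['time'],2),'ang_cw',round(-np.degrees(np.arctan2(y[1],y[0])),2),'F',np.round(s['wrist_force'],1),'Mz %.3f sd %.3f'%(np.mean(m),np.std(m)),'tau6 %.4f sd %.4f'%(np.mean(q),np.std(q)),'p',np.round(s['tool_pos'],4),'w',round(s['width'],3),'q6',round(s['q'][5],3))
E
python3 rd.py
```

```text
t 12.25 ang_cw -9.77 F [ 3.9 -0.9  5.7] Mz -0.110 sd 0.084 tau6 -0.0694 sd 0.0681 p [0.552  0.0503 0.1927] w 0.614 q6 -0.125
```

Emit:
{"method": "step_arm", "body": {
  "series": [
    {"x": 0.0, "y": 0.0, "z": 0.0, "ax": 0.0, "ay": 0.0, "az": 0.09, "grip": 1.0},
    {"x": 0.0, "y": 0.0, "z": 0.0, "ax": 0.0, "ay": 0.0, "az": 0.18, "grip": 1.0},
    {"x": 0.0, "y": 0.0, "z": 0.0, "ax": 0.0, "ay": 0.0, "az": 0.27, "grip": 1.0},
    {"x": 0.0, "y": 0.0, "z": 0.0, "ax": 0.0, "ay": 0.0, "az": 0.27, "grip": 1.0}
  ]
}}

```text
time: 12.65
tool_pos: [0.5522, 0.0503, 0.1927]
tcp_rot: [2.189, 2.251, 0.003]
wrist_force: [4.5, -0.6, 5.6]
width: 0.612
grip_force: 63.9
```

```bash
python3 rd.py
```

```text
t 13.0 ang_cw -1.66 F [ 4.6 -0.6  5.9] Mz -0.209 sd 0.033 tau6 -0.1788 sd 0.0776 p [0.5522 0.0503 0.1927] w 0.615 q6 0.017
```

Emit:
{"method": "step_arm", "body": {
  "series": [
    {"x": 0.0, "y": 0.0, "z": 0.0, "ax": 0.0, "ay": 0.0, "az": 0.09, "grip": 1.0},
    {"x": 0.0, "y": 0.0, "z": 0.0, "ax": 0.0, "ay": 0.0, "az": 0.18, "grip": 1.0},
    {"x": 0.0, "y": 0.0, "z": 0.0, "ax": 0.0, "ay": 0.0, "az": 0.27, "grip": 1.0},
    {"x": 0.0, "y": 0.0, "z": 0.0, "ax": 0.0, "ay": 0.0, "az": 0.27, "grip": 1.0}
  ]
}}

```text
time: 13.4
tool_pos: [0.5523, 0.0503, 0.1927]
tcp_rot: [2.342, 2.091, 0.004]
wrist_force: [4.9, -1.1, 4.5]
width: 0.612
grip_force: 63.9
```

```bash
python3 rd.py
```

```text
t 13.75 ang_cw 6.44 F [ 4.9 -0.2  4.7] Mz -0.223 sd 0.036 tau6 -0.1812 sd 0.0728 p [0.5523 0.0503 0.1927] w 0.619 q6 0.158
```

```bash
sed -i 's/range(8)/range(7)/; s/i<7/i<6/' rd.py; echo "print(np.round(m,2),np.round(q,2))" >> rd.py
```

Emit:
{"method": "step_arm", "body": {
  "series": [
    {"x": 0.0, "y": 0.0, "z": 0.0, "ax": 0.0, "ay": 0.0, "az": 0.09, "grip": 1.0},
    {"x": 0.0, "y": 0.0, "z": 0.0, "ax": 0.0, "ay": 0.0, "az": 0.18, "grip": 1.0},
    {"x": 0.0, "y": 0.0, "z": 0.0, "ax": 0.0, "ay": 0.0, "az": 0.27, "grip": 1.0}
  ]
}}

```text
time: 14.05
tool_pos: [0.5524, 0.0503, 0.1927]
tcp_rot: [2.484, 1.92, 0.004]
wrist_force: [5.1, -1.6, 4.3]
width: 0.615
grip_force: 63.9
```

```bash
python3 rd.py
```

```text
t 14.35 ang_cw 14.55 F [ 6.6 -0.4  4.8] Mz -0.152 sd 0.167 tau6 -0.1599 sd 0.1078 p [0.5524 0.0503 0.1927] w 0.614 q6 0.299
[ 0.25 -0.24 -0.24 -0.27 -0.2  -0.21 -0.16] [-0.31 -0.01  0.01 -0.16 -0.21 -0.22 -0.22]
```

Emit:
{"method": "step_arm", "body": {
  "series": [
    {"x": 0.0, "y": 0.0, "z": 0.0, "ax": 0.0, "ay": 0.0, "az": 0.09, "grip": 1.0},
    {"x": 0.0, "y": 0.0, "z": 0.0, "ax": 0.0, "ay": 0.0, "az": 0.18, "grip": 1.0},
    {"x": 0.0, "y": 0.0, "z": 0.0, "ax": 0.0, "ay": 0.0, "az": 0.27, "grip": 1.0}
  ]
}}

```text
time: 14.65
tool_pos: [0.5526, 0.0503, 0.1927]
tcp_rot: [2.614, 1.74, 0.005]
wrist_force: [5.9, -0.8, 3.4]
width: 0.614
grip_force: 63.8
```

```bash
python3 rd.py
```

```text
t 14.95 ang_cw 22.65 F [ 6.  -0.8  4.6] Mz -0.163 sd 0.145 tau6 -0.1603 sd 0.1075 p [0.5526 0.0503 0.1927] w 0.61 q6 0.441
[ 0.19 -0.24 -0.18 -0.23 -0.25 -0.23 -0.2 ] [-0.31 -0.01  0.01 -0.16 -0.21 -0.22 -0.22]
```

Emit:
{"method": "step_arm", "body": {
  "series": [
    {"x": 0.0, "y": 0.0, "z": 0.0, "ax": 0.0, "ay": 0.0, "az": 0.09, "grip": 1.0},
    {"x": 0.0, "y": 0.0, "z": 0.0, "ax": 0.0, "ay": 0.0, "az": 0.18, "grip": 1.0},
    {"x": 0.0, "y": 0.0, "z": 0.0, "ax": 0.0, "ay": 0.0, "az": 0.27, "grip": 1.0},
    {"x": 0.0, "y": 0.0, "z": 0.0, "ax": 0.0, "ay": 0.0, "az": 0.27, "grip": 1.0}
  ]
}}

```text
time: 15.35
tool_pos: [0.5527, 0.0502, 0.1927]
tcp_rot: [2.73, 1.551, 0.006]
wrist_force: [6.1, -2.5, 4.1]
width: 0.616
grip_force: 63.8
```

```bash
python3 rd.py
```

```text
t 15.65 ang_cw 30.75 F [ 5.4 -2.2  4.8] Mz -0.228 sd 0.022 tau6 -0.1767 sd 0.0767 p [0.5527 0.0502 0.1927] w 0.608 q6 0.582
[-0.25 -0.23 -0.2  -0.25 -0.25 -0.22 -0.2 ] [ 0.01 -0.16 -0.21 -0.22 -0.22 -0.22 -0.22]
```

Emit:
{"method": "step_arm", "body": {
  "series": [
    {"x": 0.0, "y": 0.0, "z": 0.0, "ax": 0.0, "ay": 0.0, "az": 0.09, "grip": 1.0},
    {"x": 0.0, "y": 0.0, "z": 0.0, "ax": 0.0, "ay": 0.0, "az": 0.18, "grip": 1.0},
    {"x": 0.0, "y": 0.0, "z": 0.0, "ax": 0.0, "ay": 0.0, "az": 0.27, "grip": 1.0},
    {"x": 0.0, "y": 0.0, "z": 0.0, "ax": 0.0, "ay": 0.0, "az": 0.27, "grip": 1.0}
  ]
}}

```text
time: 16.05
tool_pos: [0.5528, 0.0502, 0.1927]
tcp_rot: [2.833, 1.355, 0.006]
wrist_force: [5.4, -2.9, 4.5]
width: 0.612
grip_force: 63.8
```

```bash
python3 rd.py; python3 - <<'E'
from m import *
s=shot('side','pics/s5.png')
a=[cv2.resize(cv2.imread(f)[205:270,190:235],None,fx=8,fy=8,interpolation=cv2.INTER_CUBIC) for f in('pics/s4.png','pics/s5.png')]
cv2.imwrite('pics/crop5.png',np.hstack(a))
E
```

```text
t 16.35 ang_cw 38.86 F [ 5.1 -1.9  4.3] Mz -0.209 sd 0.017 tau6 -0.1679 sd 0.0770 p [0.5528 0.0502 0.1927] w 0.616 q6 0.723
[-0.19 -0.23 -0.21 -0.18 -0.21 -0.21 -0.23] [ 0.02 -0.15 -0.2  -0.21 -0.21 -0.21 -0.21]
```

View pics/crop5.png

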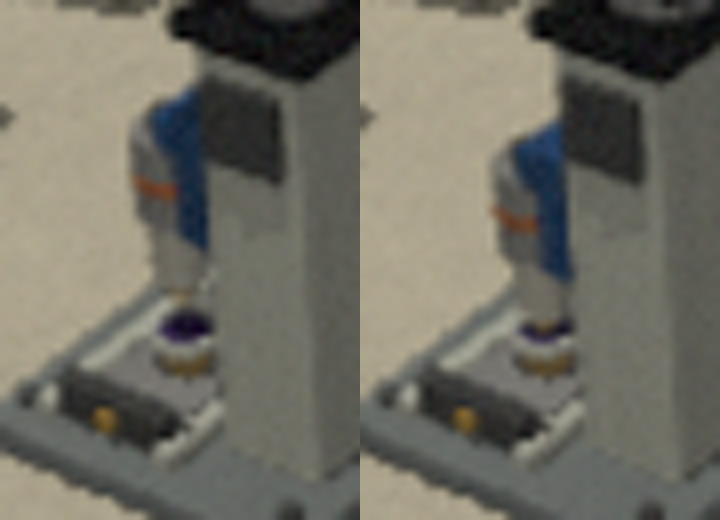

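The carriage is about 4 px lower (left vs right crop), and the brass tip at (540,325) is now just above the violet top at (545,330). Contact is close, and the settled joint-6 torque is quiet (-0.21 to -0.22). I continue in 6-degree steps.

Emit:
{"method": "step_arm", "body": {
  "series": [
    {"x": 0.0, "y": 0.0, "z": 0.0, "ax": 0.0, "ay": 0.0, "az": 0.07, "grip": 1.0},
    {"x": 0.0, "y": 0.0, "z": 0.0, "ax": 0.0, "ay": 0.0, "az": 0.14, "grip": 1.0},
    {"x": 0.0, "y": 0.0, "z": 0.0, "ax": 0.0, "ay": 0.0, "az": 0.2, "grip": 1.0},
    {"x": 0.0, "y": 0.0, "z": 0.0, "ax": 0.0, "ay": 0.0, "az": 0.2, "grip": 1.0},
    {"x": 0.0, "y": 0.0, "z": 0.0, "ax": 0.0, "ay": 0.0, "az": 0.2, "grip": 1.0}
  ]
}}

```text
time: 16.9
tool_pos: [0.5529, 0.0501, 0.1927]
tcp_rot: [2.9, 1.206, 0.006]
wrist_force: [7.0, -1.6, 3.7]
width: 0.615
grip_force: 63.8
```

```bash
python3 rd.py
```

```text
t 17.2 ang_cw 44.85 F [ 5.8 -2.   3.9] Mz -0.166 sd 0.021 tau6 -0.1826 sd 0.0009 p [0.5529 0.0501 0.1927] w 0.611 q6 0.828
[-0.19 -0.16 -0.14 -0.18 -0.13 -0.19 -0.16] [-0.18 -0.18 -0.18 -0.18 -0.18 -0.18 -0.18]
```

Emit:
{"method": "step_arm", "body": {
  "series": [
    {"x": 0.0, "y": 0.0, "z": 0.0, "ax": 0.0, "ay": 0.0, "az": 0.07, "grip": 1.0},
    {"x": 0.0, "y": 0.0, "z": 0.0, "ax": 0.0, "ay": 0.0, "az": 0.14, "grip": 1.0},
    {"x": 0.0, "y": 0.0, "z": 0.0, "ax": 0.0, "ay": 0.0, "az": 0.2, "grip": 1.0},
    {"x": 0.0, "y": 0.0, "z": 0.0, "ax": 0.0, "ay": 0.0, "az": 0.2, "grip": 1.0},
    {"x": 0.0, "y": 0.0, "z": 0.0, "ax": 0.0, "ay": 0.0, "az": 0.2, "grip": 1.0}
  ]
}}

```text
time: 17.7
tool_pos: [0.553, 0.0501, 0.1928]
tcp_rot: [2.959, 1.052, 0.007]
wrist_force: [5.9, -3.0, 3.4]
width: 0.612
grip_force: 63.8
```

```bash
python3 rd.py
```

```text
t 18.0 ang_cw 50.85 F [ 6.2 -2.5  4.2] Mz -0.177 sd 0.028 tau6 -0.1585 sd 0.0009 p [0.553  0.0501 0.1928] w 0.615 q6 0.933
[-0.18 -0.17 -0.14 -0.23 -0.17 -0.19 -0.16] [-0.16 -0.16 -0.16 -0.16 -0.16 -0.16 -0.16]
```

Held torque depends on how I stop, so I creep evenly (0.5 degree per row) to keep the ring at its friction limit.

Emit:
{"method": "step_arm", "body": {
  "series": [
    {"x": 0.0, "y": 0.0, "z": 0.0, "ax": 0.0, "ay": 0.0, "az": 0.015, "grip": 1.0},
    {"x": 0.0, "y": 0.0, "z": 0.0, "ax": 0.0, "ay": 0.0, "az": 0.03, "grip": 1.0},
    {"x": 0.0, "y": 0.0, "z": 0.0, "ax": 0.0, "ay": 0.0, "az": 0.045, "grip": 1.0},
    {"x": 0.0, "y": 0.0, "z": 0.0, "ax": 0.0, "ay": 0.0, "az": 0.06, "grip": 1.0},
    {"x": 0.0, "y": 0.0, "z": 0.0, "ax": 0.0, "ay": 0.0, "az": 0.075, "grip": 1.0},
    {"x": 0.0, "y": 0.0, "z": 0.0, "ax": 0.0, "ay": 0.0, "az": 0.09, "grip": 1.0},
    {"x": 0.0, "y": 0.0, "z": 0.0, "ax": 0.0, "ay": 0.0, "az": 0.105, "grip": 1.0},
    {"x": 0.0, "y": 0.0, "z": 0.0, "ax": 0.0, "ay": 0.0, "az": 0.12, "grip": 1.0}
  ]
}}

```text
time: 18.8
tool_pos: [0.553, 0.05, 0.1928]
tcp_rot: [2.99, 0.96, 0.007]
wrist_force: [6.1, -1.8, 4.1]
width: 0.617
grip_force: 63.7
```

```bash
python3 rd.py
```

```text
t 19.1 ang_cw 54.41 F [ 6.2 -2.4  4.1] Mz 0.117 sd 0.072 tau6 0.1129 sd 0.0469 p [0.553  0.05   0.1928] w 0.614 q6 0.995
[0.27 0.15 0.07 0.12 0.1  0.07 0.03] [0.17 0.2  0.1  0.08 0.08 0.08 0.08]
```

Emit:
{"method": "step_arm", "body": {
  "series": [
    {"x": 0.0, "y": 0.0, "z": 0.0, "ax": 0.0, "ay": 0.0, "az": 0.015, "grip": 1.0},
    {"x": 0.0, "y": 0.0, "z": 0.0, "ax": 0.0, "ay": 0.0, "az": 0.03, "grip": 1.0},
    {"x": 0.0, "y": 0.0, "z": 0.0, "ax": 0.0, "ay": 0.0, "az": 0.045, "grip": 1.0},
    {"x": 0.0, "y": 0.0, "z": 0.0, "ax": 0.0, "ay": 0.0, "az": 0.06, "grip": 1.0},
    {"x": 0.0, "y": 0.0, "z": 0.0, "ax": 0.0, "ay": 0.0, "az": 0.075, "grip": 1.0},
    {"x": 0.0, "y": 0.0, "z": 0.0, "ax": 0.0, "ay": 0.0, "az": 0.09, "grip": 1.0},
    {"x": 0.0, "y": 0.0, "z": 0.0, "ax": 0.0, "ay": 0.0, "az": 0.105, "grip": 1.0},
    {"x": 0.0, "y": 0.0, "z": 0.0, "ax": 0.0, "ay": 0.0, "az": 0.12, "grip": 1.0}
  ]
}}

```text
time: 19.9
tool_pos: [0.5531, 0.05, 0.1928]
tcp_rot: [3.019, 0.866, 0.007]
wrist_force: [6.0, -2.7, 3.2]
width: 0.616
grip_force: 63.7
```

```bash
python3 rd.py
```

```text
t 20.2 ang_cw 58.01 F [ 5.8 -2.6  3.7] Mz 0.121 sd 0.057 tau6 0.1292 sd 0.0458 p [0.5531 0.05   0.1928] w 0.613 q6 1.058
[0.23 0.15 0.1  0.05 0.11 0.06 0.13] [0.18 0.22 0.12 0.1  0.1  0.1  0.1 ]
```

The sign convention explains the readings: drag is positive, and the negative held values were stop recoil. Comparing identical step profiles, the joint-6 torque was constant up to ang 30.8. It shifted +0.009 N m by 38.9 (about 1 N), then rose +0.024 per 6 degrees and +0.016 per 3.6 degrees, which is the expected contact slope. Contact was therefore near 37.6 degrees, and at 58.0 degrees the probe force is about 11.7 N, inside 5–15 N. Now I release and rise.

Emit:
{"method": "step_arm", "body": {
  "series": [
    {"x": 0.0, "y": 0.0, "z": 0.0, "ax": 0.0, "ay": 0.0, "az": 0.0, "grip": 0.0},
    {"x": 0.0, "y": 0.0, "z": 0.0, "ax": 0.0, "ay": 0.0, "az": 0.0, "grip": -1.0},
    {"x": 0.0, "y": 0.0, "z": 0.0, "ax": 0.0, "ay": 0.0, "az": 0.0, "grip": -1.0},
    {"x": 0.0, "y": 0.0, "z": 0.0, "ax": 0.0, "ay": 0.0, "az": 0.0, "grip": -1.0},
    {"x": 0.0, "y": 0.0, "z": -0.04, "ax": 0.0, "ay": 0.0, "az": 0.0, "grip": -1.0},
    {"x": 0.0, "y": 0.0, "z": -0.1, "ax": 0.0, "ay": 0.0, "az": 0.0, "grip": -1.0},
    {"x": 0.0, "y": 0.0, "z": -0.18, "ax": 0.0, "ay": 0.0, "az": 0.0, "grip": -1.0},
    {"x": 0.0, "y": 0.0, "z": -0.26, "ax": 0.0, "ay": 0.0, "az": 0.0, "grip": -1.0},
    {"x": 0.0, "y": 0.0, "z": -0.26, "ax": 0.0, "ay": 0.0, "az": 0.0, "grip": -1.0},
    {"x": 0.0, "y": 0.0, "z": -0.26, "ax": 0.0, "ay": 0.0, "az": 0.0, "grip": -1.0}
  ]
}}

```text
time: 21.2
tool_pos: [0.5513, 0.0503, 0.3228]
tcp_rot: [3.02, 0.864, 0.003]
wrist_force: [-0.4, 0.7, 0.6]
width: 1.0
grip_force: 0.0
```

```bash
python3 - <<'E'
from m import *
s=shot('side','pics/s6.png'); c=shot('top','pics/t6.png')
a=[cv2.resize(cv2.imread(f)[175:265,190:250],None,fx=6,fy=6,interpolation=cv2.INTER_CUBIC) for f in('pics/s5.png','pics/s6.png')]
cv2.imwrite('pics/crop6.png',np.hstack(a))
k,st=blob(c['img'],(5,150,80),(20,255,255),(285,175,325,200)); from plan import *; P=onz(c,*k,.055); print(k,RS.T@(P[:2]-O))
# red mark on fine knob (side): before vs now
for f in('pics/s4.png','pics/s6.png'):
    h=cv2.cvtColor(cv2.imread(f)[175:195,215:235],cv2.COLOR_BGR2HSV); m=cv2.inRange(h,(0,90,60),(8,255,255))|cv2.inRange(h,(172,90,60),(180,255,255)); print(f,np.argwhere(m).mean(0)+[175,215],m.sum()//255)
E
```

```text
[302.44444444 186.2962963 ] [-0.00297371 -0.12297237]
pics/s4.png [181.5 225. ] 2
pics/s6.png [181.5 225. ] 2
```

View pics/crop6.png

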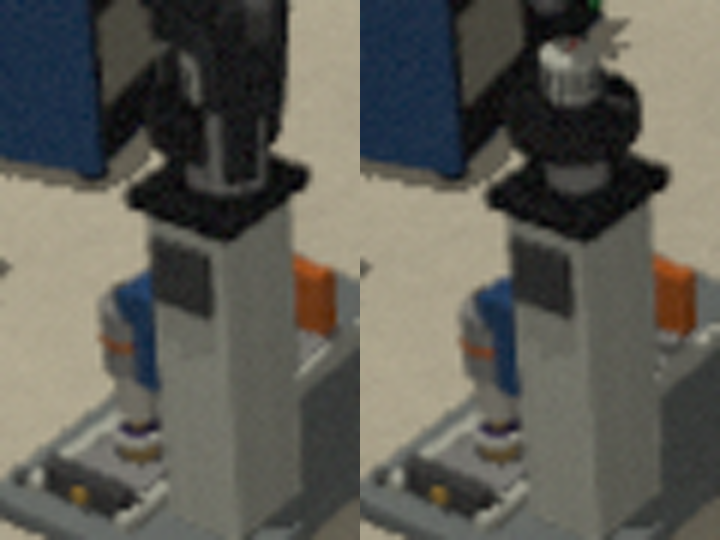

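The probe tip is still resting on the violet sample at about (500,430), while the sleeve has gone down about 1 px since the earlier picture, as expected for roughly 2.8 mm of compression. The fine mark is unmoved, the tab is home and the gripper is clear. Handing in.

```bash
python3 -c "
from workcell import bot
print(bot.finish_job())"
```

```text
the job is handed in; nothing more can be done
None
```

The job is handed in, and no verdict came back: the carrier is home against the stop, the coarse ring is turned clockwise and released with an estimated 12 N on the probe (inferred from joint torque, not measured directly), and the fine knob's mark has not moved in the images.

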